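# Turn a plywood panel over against the stop

### The arm

A 6-joint arm with a two-finger parallel gripper is mounted at the origin on the work surface; the furniture and walls round the work are solid. World frame = base frame: x ahead of the robot, y to its left, z up, the work surface at z = 0. Lengths are in m, angles in rad, forces in N, time in s.
With the tool pointing down it reaches from about 0.375 to 0.925 m from the base axis. Payload 5.7 kg.
Tool frame: the origin (TCP) lies at the very end of the fingers, on their centre line; the grasp point (between the pads) lies grasp_offset behind it (grasp_offset is the distance from the TCP to the grasp point, in m); z points along the fingers, y is the line along which they close (so a half turn about z gives the same grasp; the last joint's range is limited). The gripper opens to 88 mm and grips with 3 to 60 N. Pads are 20 mm wide; open, the fingers measure 115 mm over their backs; the gripper's body (75 mm by 178 mm) begins 61 mm behind the grasp point.
Start: joints at [-1.231, 0.359, 1.51, -0, 1.272, -0.115], TCP at [0.264, -0.539, 0.223] pointing down, gripper open.
Joint ranges: [-2.97, 2.97], [-1.01, 2.36], [0.21, 2.38], [-0.96, 4.11], [0.2, 2.71], [-2.98, 2.98]. Speed limits (rad/s): [2.39, 2.39, 3.14, 3.14, 3.14, 3.14].

### API

Orientations are given as a unit quaternion [w, x, y, z].
In Python, from station import * gives the robot as it stands. The module is installed in compiled form; this text tells all that it offers.
- The arm moves only by the tool servo_tool, never from a script. Its arguments are lists of equal length, an entry for each row: "dp": the shift along the tool's x, y, z in m, a list of three; "twist": the turn about the tool's z in units of 8 degrees (1.0 is 8 degrees). A call has 1 to 20 rows; each row shifts and turns the commanded pose from where the row before left it, along the tool's axes as they then stand; what a row does not reach is not made up. A row lasts 1/10 s, in which the tool goes at most 50 mm and 8.59 degrees, less where a joint would pass 70% of its speed; a pose out of reach is approached as far as the arm can. A call with a gripper value outside its range is refused whole. "jaw" is the finger opening in m, from 0 to 0.0878, set as the call begins (left out, the last holds). The fingers move at their own pace and stop on an object; "force" is the grip in N (left out, the last holds). Time passes only in rows, so rows that do not move let the fingers close. It gives the time, the measured TCP pose, the force, the opening and the grip force at its end, in the units of the state.
- state(): the state, without advancing time (a new reading comes with each control period).
- camera(name): name is "scene" or "top" or "wrist"; returns (picture, depth): 420x560x3 uint8, red, green, blue; 420x560 float32, m along the optical axis (not along the pixel's ray), 0 where there is no reading.
- get_calibration(name): a dict with "K" (3x3 intrinsics, pixels), "k1" (the pictures are not rectified: a ray, as slopes to the right and down, at radius r is drawn at 1 + k1 r^2 times it, then the intrinsics apply), "origin" and "rotation" of the camera in the world; the wrist camera has in their place "hand_eye" (4x4, takes a point from camera to tool coordinates, whose origin is the TCP and whose axes are the flange's). Camera axes: x right, y down, z forward; pixel columns grow to the right and rows downward; lengths in m; the calibration is good to about 2 mm. A picture is of the moment at which its call begins: read the wrist's pose just before it. get_calibration takes no time and is no camera call.
- close_job(): hands the job in; it is judged then, once.
The state is a dict: "time_s": time; "qpos": joint angles; "joint_vel": joint speeds; "effort": joint torques, N m; "tool_pos": TCP position; "ee_rot": TCP orientation; "force": force on the tool from outside, world axes, zero at the start; "ft_torque": the same for the moment, N m; "gripper_width": opening from 0.0 (shut) to 1.0 (fully open); "grasp_force": force on a finger pad.
Only numpy, scipy, OpenCV 4.12 (cv2) and the standard library are available. Lean on these libraries where they do the work, as an engineer would, in place of code of your own. Each camera call takes 0.05 s, during which the arm holds its last target. There are 200 camera calls.

### The job

The plywood panel lies with its stickered face up and has to be turned over for sanding, without being picked up. With the fingertips, push it along the desk against the sloping foot of the white stop until it tips up and leans against the stop; then reach over from behind the stop and push its upper edge back toward the open desk, so that it falls over and lies flat in front of the stop with the sticker underneath. Leave the sanding block, tape measure and eraser where they are.

Things in the scene. Friction and masses are not known exactly. Their poses are not given: they have to be found in the camera images.
- panel: loose flat plywood panel, 110 mm (its x) by 150 mm (its y) by 12 mm thick (its z), about 0.14 kg. Origin: centre of the face that is underneath at the start; z points to the face with the round blue sticker (32 mm across), up at the start, to point down at the end. At the start its x is within 0.15 rad of the stop's x: a 150 mm edge faces the robot
- panel_mid (a point): centre of the panel's thickness, 6 mm from either face; axes as the panel's. Wood on desk has a friction of about 0.6. Pushed in -x of the stop at its upper edge, the leaning panel stands up, then falls toward the robot and comes to lie flat, with its centre about 60 to 110 mm in front of the stop's foot line
- stop: slick white plastic fence with blue ends, fixed to the desk, 240 mm wide (its y, centred), friction about 0.12. Origin: middle of its front foot line, at desk height; x points away from the robot, through the fence; z up. Section (x, height in mm): a steepening foot through (0, 0), (22, 18), (36, 40), (44, 66), then an upright wall 8 mm thick (x = 44 to 52) that ends at height 82; bare desk behind
- sanding_block: cork sanding block, 64 x 110 x 32 mm, loose, to be left alone. Origin: centre of its underside
- tape_measure: yellow and black tape measure, 74 x 72 x 32 mm, loose, to be left alone. Origin: near the centre of its underside
- eraser: blue and white eraser, 22 x 53 x 12 mm, loose, to be left alone. Origin: centre of its underside
- stop_wall (a point): middle of the top of the stop's wall, at x = 48 mm, height 82 mm in the stop's frame. Pushed in +x with a few newtons low at its near edge, the panel's far edge climbs foot and wall; with its near bottom edge at x = 0 it leans at about 62 degrees, its upper edge about 15 mm above the wall and 52 mm past x = 0, and stays so when let go; pushed 15 mm further it may ride up
Not all that is in view belongs to the job. What is meant by the panel is not purple, and is the smaller of those in its own colour.

How it is judged:
On the way:
1. the panel has been tipped up and leans against the stop, 50 to 80 degrees from flat (angle between panel's own z axis and vertical between 0.87 and 1.4 rad and contact force between panel and stop above 0.05 N), for 0.2 s.
At the end, for the whole second after the job is handed in: The panel lies at rest, flat on the desk with the sticker underneath (within 8 degrees), its centre 30 to 220 mm in front of the stop's foot line and within 120 mm of the stop's middle sideways (angle between panel's own z axis and vertical above 3 rad and height (world z) of panel_mid below 0.009 m and x of panel_mid in the frame of stop between -0.22 and -0.03 m and y of panel_mid in the frame of stop between -0.12 and 0.12 m and linear speed of panel below 0.01 m/s and angular speed of panel below 0.1 rad/s); the robot touches nothing.
It fails at once if the panel is lifted (its centre more than 80 mm above the desk) (height (world z) of panel_mid above 0.08 m).
It fails at once if the sanding block is moved by more than 20 mm (distance of sanding_block from where it was at the start of the episode above 0.02 m).
It fails at once if the tape measure is moved by more than 20 mm (distance of tape_measure from where it was at the start of the episode above 0.02 m).
It fails at once if the eraser is moved by more than 20 mm (distance of eraser from where it was at the start of the episode above 0.02 m).
It also fails if it takes over 51 s, if anything falls off the work surface, if the arm or the gripper's body presses on something with over 40 N, if the wrist force passes 120 N, or if a joint passes its speed limit or range.

## Working session

There is one attempt and no reset: what is moved stays moved. The work goes in short steps, Python scripts to look and compute and a tool call to move; the robot and the scene stay as the last step left them, time stands still between calls to the robot, and variables do not carry over. Pictures are saved under pics/ and viewed, at most 10 in all, crops included, and the job is handed in when it is done.

Besides the shell and the picture viewer there is one more tool, called after ">>>" as name(argument=value, ...) on one line, values as JSON. servo_tool: Moves the arm, as the interface text tells. Its arguments: {"type":"object","properties":{"dp":{"type":"array"},"twist":{"type":"array"},"jaw":{"type":"number"},"force":{"type":"number"}},"required":["dp","twist"]}

```bash
mkdir -p pics; python3 - <<'E'
from station import *
import cv2, numpy as np
for n in ("top","scene"):
    p,d=camera(n); np.savez(f"pics/{n}0.npz",p=p,d=d); cv2.imwrite(f"pics/{n}0.png",p[:,:,::-1]); c=get_calibration(n); print(n,c)
s=state(); print(s)
E
```

```text
top {'K': array([[486.67150826,   0.        , 278.76323792],
       [  0.        , 486.67150826, 209.9452272 ],
       [  0.        ,   0.        ,   1.        ]]), 'k1': 0.0398967488596662, 'origin': array([0.48685227, 0.01406176, 1.33855863]), 'rotation': array([ 0.04392556, -0.70418064,  0.70747545, -0.04097132])}
scene {'K': array([[520.96905683,   0.        , 273.43025702],
       [  0.        , 520.96905683, 207.15851788],
       [  0.        ,   0.        ,   1.        ]]), 'k1': -0.16024456994936684, 'origin': array([-0.25544843,  0.55764808,  1.33419808]), 'rotation': array([ 0.17257142, -0.4615192 ,  0.82012692, -0.29087964])}
{'time_s': 0.1, 'qpos': array([-1.23111734e+00,  3.59448213e-01,  1.51129952e+00, -4.95355690e-06,
        1.27249554e+00, -1.15077309e-01]), 'joint_vel': array([-0.00054371, -0.00183503, -0.00405562, -0.00046313, -0.00044428,
       -0.00092105]), 'effort': array([ 4.86158351e-04, -5.16359174e+01, -2.71405381e+01,  6.77359477e-02,
        2.75106670e-02, -2.83955370e-05]), 'tool_pos': array([ 0.26334537, -0.53844071,  0.22189397]), 'ee_rot': array([-8.19844529e-04,  9.74260275e-01,  2.25424569e-01, -9.48400332e-05]), 'force': array([ 0.06998856, -0.29587619, -1.05895797]), 'ft_torque': array([-0.04642808,  0.00645972,  0.03953586]), 'grasp_force': 0.0, 'gripper_width': 0.9999114096894289}
```

View pics/top0.png

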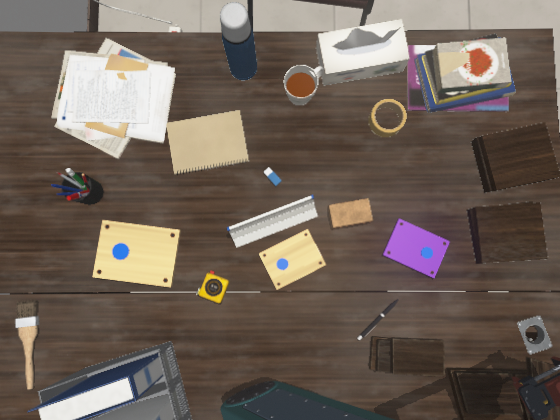

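View pics/scene0.png

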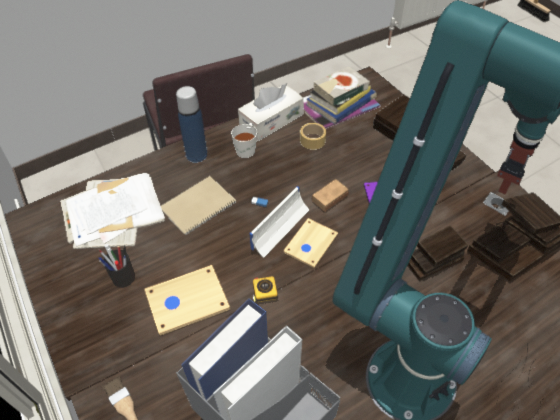

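The top view shows the panel at px (292,259) with its sticker at (282,264). The stop runs from (232,240) to (315,203), the sanding block is at (350,213), the tape at (213,288) and the eraser at (272,176). The purple panel and the larger panel at left are decoys.

```bash
cat > h.py <<'E'
from station import *
import cv2, numpy as np
from scipy.spatial.transform import Rotation as R
def rot(q): return R.from_quat([q[1],q[2],q[3],q[0]]).as_matrix()
def slopes(n,uv):
    c=get_calibration(n); k=c["k1"]
    p=(np.asarray(uv,float)-c["K"][:2,2])/np.array([c["K"][0,0],c["K"][1,1]])
    q=p.copy()
    for _ in range(20): q=p/(1+k*(q**2).sum(-1,keepdims=True))
    return np.c_[q,np.ones(len(q))]
def plane(n,uv,z):
    c=get_calibration(n); d=slopes(n,uv)@rot(c["rotation"]).T; o=c["origin"]
    return o+d*((z-o[2])/d[:,2])[:,None]
def cloud(n,d,uv):
    c=get_calibration(n); uv=np.asarray(uv); return c["origin"]+(slopes(n,uv)*d[uv[:,1],uv[:,0]][:,None])@rot(c["rotation"]).T
def pix(m): return np.argwhere(m)[:,::-1]
def comp(m,seed):
    n,l=cv2.connectedComponents(m.astype(np.uint8)); return l==l[seed[1],seed[0]]
E
python3 - <<'E'
from h import *
f=np.load("pics/top0.npz"); p,d=f["p"],f["d"]
hsv=cv2.cvtColor(p,cv2.COLOR_RGB2HSV).astype(int); H,S,V=hsv[...,0],hsv[...,1],hsv[...,2]
def rect(m,z,name):
    uv=pix(m); w=plane("top",uv,z)[:,:2]; r=cv2.minAreaRect((w*1000).astype(np.float32)); print(name,len(uv),"rect mm",np.round(r[0],1),np.round(r[1],1),round(r[2],1),"h",np.round(np.median(cloud("top",d,uv)[:,2]),4)); print(np.round(cv2.boxPoints(r)).tolist())
m=comp((V>150)&(S>40)&(S<160)&(H>12)&(H<35),(300,262)); rect(m,.012,"panel")
def box(u0,u1,v0,v1):
    b=np.zeros(V.shape,bool); b[v0:v1,u0:u1]=1; return b
rect((H>95)&(H<125)&(S>100)&(V>120)&box(270,295,255,275),.012,"sticker")
w=box(222,325,190,250)
uv=pix(w); c=cloud("top",d,uv); print("desk h",np.percentile(c[:,2],[5,25,50]))
t=c[(c[:,2]>.072)&(c[:,2]<.095)]; print("top pts",len(t)); r=cv2.minAreaRect((t[:,:2]*1000).astype(np.float32)); print("walltop",r,cv2.boxPoints(r).tolist(), np.median(t[:,2]))
# profile in frame of wall-top line
a=np.linalg.svd(t[:,:2]-t[:,:2].mean(0))[2][0]; a*=np.sign(a[1]); n=np.array([a[1],-a[0]]); print("y dir",a,"x dir",n,"yaw",np.arctan2(n[1],n[0]))
mid=t[:,:2].mean(0); q=c[:,:2]-mid
for x in range(-70,20,5):
    s=(abs(q@a)<.09)&(abs(q@n-x/1000)<.0025); print(x,np.round(np.median(c[s,2])*1000),end="; ")
rect((S<40)&(V>120)&w,.03,"white")
for nm,b in (("block",box(325,378,195,232)),("tape",box(193,233,268,307)),("eraser",box(260,284,163,190))):
    uv=pix(b); c=cloud("top",d,uv); k=c[c[:,2]>.007]; r=cv2.minAreaRect((k[:,:2]*1000).astype(np.float32)); print(nm,np.round(cv2.boxPoints(r)).tolist(),np.percentile(k[:,2],95))
E
```

```text
panel 2166 rect mm [513.4 -16.5] [110.9 151.9] 26.3 h 0.013
[[430.0, 27.0], [497.0, -109.0], [597.0, -60.0], [530.0, 76.0]]
sticker 93 rect mm [499.5  11.1] [27.1 26.9] 89.7 h 0.0139
[[486.0, -2.0], [513.0, -2.0], [513.0, 25.0], [486.0, 25.0]]
desk h [-0.00263789  0.00061077  0.00366991]
top pts 323
walltop ((633.975830078125, 42.37360382080078), (10.380111694335938, 240.28773498535156), 20.729211807250977) [[586.5966186523438, 152.90277099609375], [671.6469116210938, -71.82962036132812], [681.3550415039062, -68.15556335449219], [596.3047485351562, 156.5768280029297]] 0.0818554125669797
y dir [-0.35442817  0.93508324] x dir [0.93508324 0.35442817] yaw 0.362302473093406
-70 3.0; -65 1.0; -60 1.0; -55 2.0; -50 1.0; -45 3.0; -40 8.0; -35 11.0; -30 15.0; -25 19.0; -20 27.0; -15 36.0; -10 46.0; -5 64.0; 0 82.0; 5 82.0; 10 nan; 15 1.0; white 2027 rect mm [614.6  33.9] [ 62.3 242.9] 21.0 h 0.0269
[[542.0, 136.0], [629.0, -91.0], [687.0, -68.0], [600.0, 158.0]]
block [[487.0, 14.0], [606.0, -255.0], [713.0, -208.0], [594.0, 61.0]] 0.03748472915710751
tape [[390.0, 248.0], [393.0, 13.0], [487.0, 14.0], [484.0, 250.0]] 0.036102264337593004
eraser [[484.0, 41.0], [490.0, -17.0], [783.0, 13.0], [777.0, 71.0]] 0.018055133503327526
  return _methods._mean(a, axis=axis, dtype=dtype,
  ret = ret.dtype.type(ret / rcount)
```

>>> servo_tool(dp=[[0,0,0],[0.0235,-0.0285,0],[0.0235,-0.0285,0],[0.0235,-0.0285,0],[0.0235,-0.0285,0],[0.0235,-0.0285,0],[0.0235,-0.0285,0],[0.0235,-0.0285,0],[0.0235,-0.0285,0],[0.0235,-0.0285,0],[0.0235,-0.0285,0],[0.0235,-0.0285,0],[0.0235,-0.0285,0],[0.0235,-0.0285,0],[0.0235,-0.0285,0],[0,0,0.04],[0,0,0.04],[0,0,0.04],[0,0,0.03],[0,0,0]], twist=[0.66,0,0,0,0,0,0,0,0,0,0,0,0,0,0,0,0,0,0,0], jaw=0.0878)

```text
time_s: 2.1
tool_pos: [0.4263, -0.0482, 0.0696]
ee_rot: [-0.002, 0.984, 0.18, -0.004]
force: [-0.7, -0.6, 0.7]
gripper_width: 0.999
grasp_force: 0.0
```

>>> servo_tool(dp=[[0,0,0.03],[0,0,0.025],[0,0,0.009],[0.005,0,0],[0.01,0,0],[0.01,0,0],[0.01,0,0],[0.01,0,0],[0.01,0,0],[0.01,0,0],[0.01,0,0],[0.01,0,0],[0.01,0,0],[0.01,0,0],[0,0,0]], twist=[0,0,0,0,0,0,0,0,0,0,0,0,0,0,0])

```text
time_s: 3.6
tool_pos: [0.5303, -0.0117, 0.0088]
ee_rot: [0.0, 0.984, 0.181, 0.001]
force: [-0.1, -0.5, -0.3]
gripper_width: 0.997
grasp_force: 0.0
```

```bash
python3 - <<'E'
from h import *
s=state(); print(s["tool_pos"],s["force"])
p,d=camera("scene"); q,e=camera("top")
im=np.hstack([cv2.resize(p[170:290,200:380],None,fx=2.2,fy=2.2),cv2.resize(q[170:290,200:380],None,fx=2.2,fy=2.2)]); cv2.imwrite("pics/a1.png",im[:,:,::-1]); np.savez("pics/a1.npz",p=p,d=d,q=q,e=e)
E
```

```text
[ 0.53033268 -0.01166609  0.00878642] [-0.12403708 -0.45776092 -0.32426847]
```

View pics/a1.png

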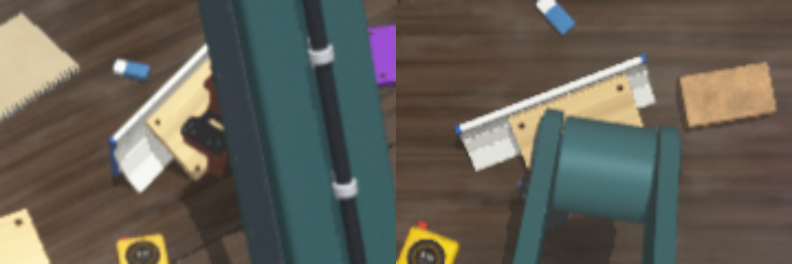

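The panel is square to the stop, with its far edge climbing the foot (right crop, top edge near (580,95)). I'll lower the tips slightly and keep pushing.

>>> servo_tool(dp=[[0,0,0.003],[0,0,0.002],[0.006,0,0],[0.006,0,0],[0.006,0,0],[0.006,0,0],[0.006,0,0],[0.005,0,0],[0,0,0]], twist=[0,0,0,0,0,0,0,0,0])

```text
time_s: 4.6
tool_pos: [0.5619, 0.0007, 0.0038]
ee_rot: [0.0, 0.984, 0.18, 0.001]
force: [1.2, -0.5, 0.2]
gripper_width: 0.997
grasp_force: 0.0
```

>>> servo_tool(dp=[[0.004,0,0],[0.004,0,0],[0.003,0,0],[0.002,0,0],[0,0,0],[0,0,0],[0,0,0]], twist=[0,0,0,0,0,0,0])

```text
time_s: 5.3
tool_pos: [0.5724, 0.005, 0.0037]
ee_rot: [-0.0, 0.984, 0.18, -0.0]
force: [-2.6, -1.4, 0.7]
gripper_width: 1.001
grasp_force: 1.1
```

```bash
python3 - <<'E'
from h import *
s=state(); print(s["tool_pos"],s["force"])
p,d=camera("top")
uv=pix(np.ones(d.shape,bool)); uv=uv[(uv[:,0]>220)&(uv[:,0]<340)&(uv[:,1]>190)&(uv[:,1]<270)]
c=cloud("top",d,uv); a=np.deg2rad(20.75); o=np.array([.589,.0254])
x=(c[:,:2]-o)@[np.cos(a),np.sin(a)]; y=(c[:,:2]-o)@[-np.sin(a),np.cos(a)]
hsv=cv2.cvtColor(p,cv2.COLOR_RGB2HSV)[uv[:,1],uv[:,0]].astype(int); m=(hsv[:,1]>40)&(hsv[:,2]>110)&(hsv[:,0]>10)&(hsv[:,0]<35)
for k in range(0,70,5):
    t=m&(abs(x*1000-k)<2.5)
    if t.sum(): print(k,t.sum(),np.round(np.median(c[t,2])*1000),np.round(np.ptp(y[t])*1000))
cv2.imwrite("pics/a2.png",cv2.resize(p[170:290,200:380],None,fx=3,fy=3)[:,:,::-1])
E
```

```text
[0.57243127 0.00503644 0.00369539] [-2.64810353 -1.36460232  0.73662097]
0 20 32.0 295.0
5 34 34.0 228.0
10 27 33.0 228.0
15 9 32.0 154.0
20 1 -1.0 0.0
35 8 91.0 149.0
40 19 101.0 153.0
45 25 102.0 149.0
50 34 98.0 198.0
65 2 1.0 39.0
```

View pics/a2.png

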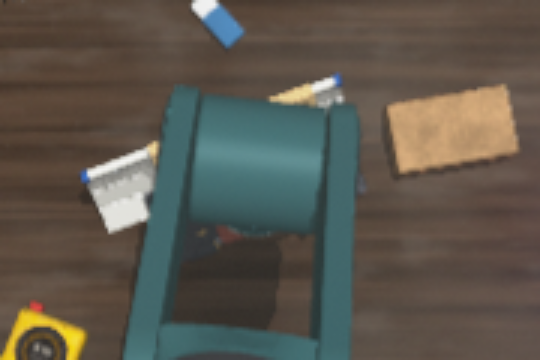

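The top view plus depth puts the panel's upper edge at x 40–50 mm, about 100 mm high, so it leans at about 62° (corners at px (155,150) and (305,92)). Next I'll back off, rise and go over.

>>> servo_tool(dp=[[-0.003,0,0],[-0.004,0,0],[-0.006,0,0],[-0.015,0,0],[-0.015,0,0],[-0.015,0,0],[0,0,0],[0,0,-0.03],[0,0,-0.04],[0,0,-0.04],[0,0,-0.05],[0,0,0]], twist=[0,0,0,0,0,0,0,0,0,0,0,0])

```text
time_s: 6.55
tool_pos: [0.524, -0.0161, 0.1702]
ee_rot: [0.002, 0.984, 0.18, 0.006]
force: [0.6, 0.2, -0.3]
gripper_width: 0.999
grasp_force: 0.0
```

>>> servo_tool(dp=[[0.02,0,0],[0.03,0,0],[0.03,0,0],[0.03,0,0],[0.03,0,0],[0.025,0,0],[0,0,0],[0,0,0]], twist=[0,0,0,0,0,0,0,0])

```text
time_s: 7.35
tool_pos: [0.6723, 0.0432, 0.1627]
ee_rot: [-0.0, 0.984, 0.181, -0.001]
force: [-0.1, 0.2, 0.2]
gripper_width: 1.0
grasp_force: 0.0
```

```bash
python3 - <<'E'
from h import *
s=state(); a=np.deg2rad(20.75); o=np.array([.589,.0254]); r=s["tool_pos"][:2]-o
print(s["tool_pos"],"stop xy",r@[np.cos(a),np.sin(a)],r@[-np.sin(a),np.cos(a)])
p,d=camera("scene")
cv2.imwrite("pics/a3.png",cv2.resize(p[150:290,200:380],None,fx=3,fy=3)[:,:,::-1])
E
```

```text
[0.67225737 0.04319144 0.16269575] stop xy 0.08416024839786417 -0.012859944089987991
```

View pics/a3.png

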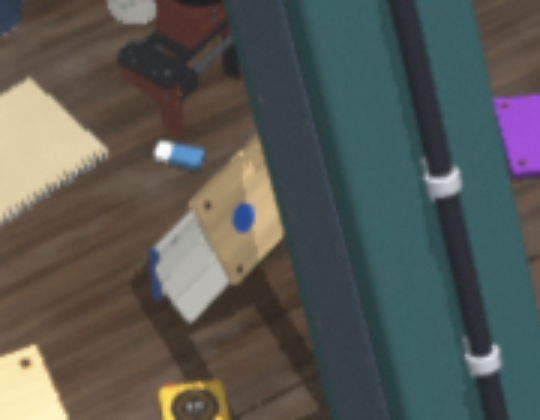

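The panel leans with its sticker toward the robot (px (243,217)), and the fingers are behind the stop.

>>> servo_tool(dp=[[0,0,0.03],[0,0,0.03],[0,0,0.011],[0,0,0],[0,0,0]], twist=[0,0,0,0,0])

```text
time_s: 7.9
tool_pos: [0.6728, 0.0428, 0.0936]
ee_rot: [0.0, 0.984, 0.18, 0.0]
force: [0.2, -0.3, 0.4]
gripper_width: 0.999
grasp_force: 0.0
```

>>> servo_tool(dp=[[0,0,0.004],[0,0,0],[-0.008,0,0],[-0.008,0,0],[-0.006,0,0],[-0.006,0,0],[-0.006,0,0],[-0.006,0,0],[-0.006,0,0],[-0.006,0,0],[0,0,0]], twist=[0,0,0,0,0,0,0,0,0,0,0])

```text
time_s: 9.0
tool_pos: [0.6229, 0.0243, 0.0885]
ee_rot: [-0.0, 0.984, 0.18, -0.001]
force: [0.0, 0.2, 0.3]
gripper_width: 1.003
grasp_force: 0.0
```

```bash
python3 - <<'E'
from h import *
s=state(); a=np.deg2rad(20.75); o=np.array([.589,.0254]); r=s["tool_pos"][:2]-o
print(s["tool_pos"],"stop xy",r@[np.cos(a),np.sin(a)],r@[-np.sin(a),np.cos(a)])
p,d=camera("scene")
cv2.imwrite("pics/a4.png",cv2.resize(p[150:290,200:380],None,fx=3,fy=3)[:,:,::-1])
E
```

```text
[0.62294386 0.0243041  0.08852929] stop xy 0.03135382531371091 -0.013050822204549364
```

View pics/a4.png

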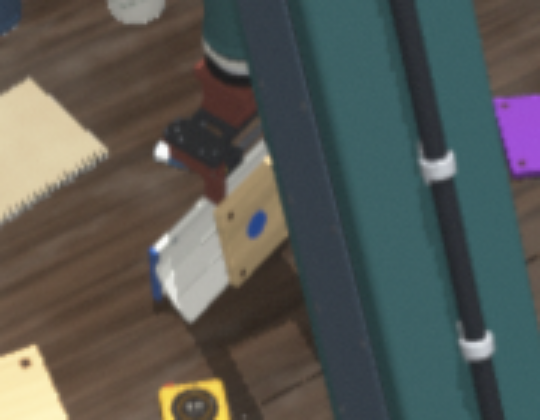

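The panel is rising toward upright (sticker now at px (257,223)). I'll keep pushing.

>>> servo_tool(dp=[[-0.006,0,0],[-0.006,0,0],[-0.006,0,0],[-0.006,0,0],[-0.006,0,0],[-0.006,0,0],[-0.006,0,0],[-0.006,0,0],[0,0,0],[0,0,0],[0,0,0],[0,0,0]], twist=[0,0,0,0,0,0,0,0,0,0,0,0])

```text
time_s: 10.25
tool_pos: [0.5795, 0.0076, 0.0887]
ee_rot: [-0.0, 0.984, 0.18, 0.0]
force: [-0.2, -0.3, -0.5]
gripper_width: 0.996
grasp_force: 0.0
```

```bash
python3 - <<'E'
from h import *
s=state(); a=np.deg2rad(20.75); o=np.array([.589,.0254]); r=s["tool_pos"][:2]-o
print(s["tool_pos"],s["force"],"stop xy",r@[np.cos(a),np.sin(a)],r@[-np.sin(a),np.cos(a)])
p,d=camera("scene")
cv2.imwrite("pics/a5.png",cv2.resize(p[150:290,200:380],None,fx=3,fy=3)[:,:,::-1])
E
```

```text
[0.5795334  0.00762264 0.08868884] [-0.15523881 -0.30092415 -0.47867158] stop xy -0.015150913803354744 -0.013270299395368008
```

View pics/a5.png

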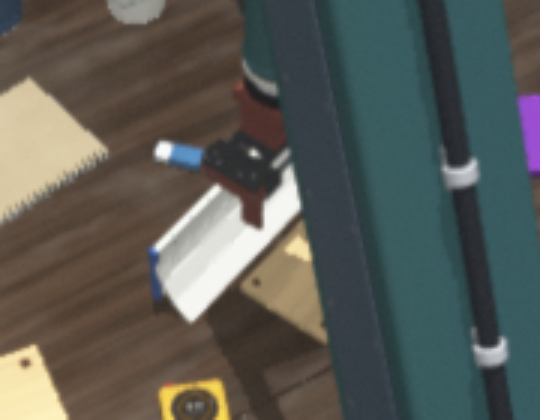

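The panel has fallen flat with no sticker showing (px (290,280)). I'll raise the arm, move clear and verify.

>>> servo_tool(dp=[[0,0,-0.04],[0,0,-0.04],[0,0,-0.03],[0,0.04,0],[0,0.04,0],[0,0.04,0],[0,0.04,0],[0,0.04,0],[0,0.04,0],[0,0.04,0],[0,0,0],[0,0,0]], twist=[0,0,0,0,0,0,0,0,0,0,0,0])

```text
time_s: 11.5
tool_pos: [0.6783, -0.2547, 0.1979]
ee_rot: [-0.001, 0.984, 0.18, -0.0]
force: [-0.9, 0.9, 0.1]
gripper_width: 0.998
grasp_force: 0.0
```

```bash
python3 - <<'E'
from h import *
a=np.deg2rad(20.75); o=np.array([.589,.0254]); f=np.load("pics/top0.npz")
p,d=camera("top"); cv2.imwrite("pics/a6.png",p[140:330,150:460][:,:,::-1].repeat(2,0).repeat(2,1))
hsv=cv2.cvtColor(p,cv2.COLOR_RGB2HSV).astype(int); H,S,V=hsv[...,0],hsv[...,1],hsv[...,2]
m=(V>110)&(S>40)&(S<170)&(H>10)&(H<35)
n,l,st,ce=cv2.connectedComponentsWithStats(m.astype(np.uint8))
for i in range(1,n):
    if st[i,4]>300 and 220<ce[i][0]<345 and ce[i][1]>200:
        uv=pix(l==i); w=plane("top",uv,.012)[:,:2]; r=cv2.minAreaRect((w*1000).astype(np.float32)); c=np.array(r[0])/1000-o
        print(st[i],r,"stop",c@[np.cos(a),np.sin(a)],c@[-np.sin(a),np.cos(a)],"h",np.percentile(cloud("top",d,uv)[:,2],[10,50,90]))
E
```

```text
[ 259  224   67   59 2344] ((529.349609375, -16.989410400390625), (113.20514678955078, 153.66787719726562), 20.782569885253906) stop -0.07079936875582744 -0.01850623137173523 h [0.00910873 0.01303299 0.01653161]
```

View pics/a6.png

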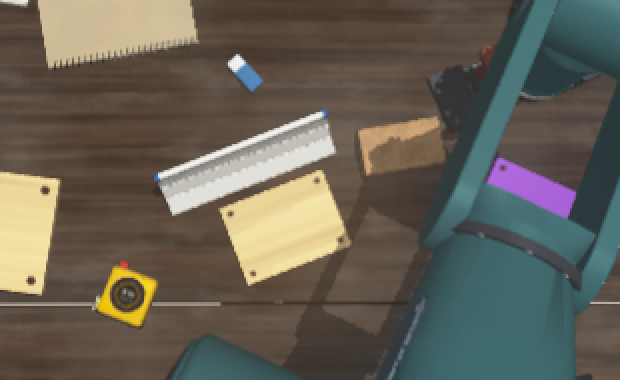

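The panel lies flat with the sticker down, 71 mm in front of the foot line. The block, tape and eraser are undisturbed, so I'm handing in.

```bash
python3 -c "
from station import *
print(close_job())"
```

```text
the job is handed in; nothing more can be done
None
```

The panel is turned over and lies flat, sticker down, with its centre about 71 mm in front of the stop's foot line; the sanding block, tape measure and eraser look unmoved, and the job is handed in, though no verdict was shown.

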